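# Clamp a routing blank on the vacuum pod

## Task

The beech blank lies askew on the vacuum pod: bring it gently up against all three steel stop pins, so that it sits flat and square over the pod. Then open the vacuum with the red ball-valve lever: swing it counter-clockwise from shut (across the pipe) to open (along the pipe), a quarter turn or so, until you feel it fully home against its hard stop, without forcing it. Leave the blank against the pins and do not disturb the glue bottle, the push stick or the wax tin.

Things in the scene. Friction and masses are not known exactly. Their poses are not given: they have to be found in the camera images.
- unit: Fixed clamping unit: plywood base 240 x 580 x 18 mm with pod, pins, pipe, brass valve and blue tank. Origin on the table under the pipe; y runs along the pipe from pod to tank, z up. Pipe 33 mm thick, axis at x = 0, 53 mm high; valve stem at (0, 60) mm; brass valve body up to 77 mm high. Pod centre at (30, -120) mm. Tank beyond y = 210 mm, top 123 mm, gauge top 165 mm high.
- pod_seat (a point): Centre of the pod's flat black rubber top (88 x 148 mm), 80 mm above the table; axes as the unit's. A blank that is home has its origin here and its axes along these. Steel stop pins, 16 mm diameter, tops 16 mm above the rubber: two at (58, -60) and (58, 60) mm, one at (0, 98) mm from here.
- blank: Loose beech board 100 x 180 x 22 mm (x, y, z), 0.2 to 0.45 kg, friction varies, with a 70 x 150 x 6 mm plywood template on top. Origin: centre of its underside. Starts on the pod 16 to 30 mm short of the two pins, 10 to 35 mm short of the single pin, turned up to 0.15 rad. Too wide to grip: push its edges, fingertips a few mm above the rubber.
- lever (a joint): Valve lever angle, rad: 0 at the shut stop, growing counter-clockwise seen from above. Starts at 0 to 0.12, pointing along the unit's x to within 0.21 rad. The open stop comes about a quarter turn on, the lever pointing along the pipe to the tank, up to 0.16 rad off it; its exact place is not given: feel for it. It turns against a steady 0.9 N m, stays where left, and blocks hard at the stop.
- lever_axis (a point): Point on the stem's axis at mid-height of the lever's red grip, 118.5 mm above the table. Its x axis points along the lever to its free end, z up; it turns with the lever.
- lever_grip (a point): Centre of the lever's red grip, 84.5 mm from the stem axis, 118.5 mm above the table; axes as lever_axis. The grip is 85 x 22 x 14 mm (along the lever, wide, high) and ends 127 mm from the axis. It is free all round; below it 40 mm down to the pipe.
- glue: Bystander: white glue bottle, 60 mm diameter, 130 mm high, on the table. Origin at the centre of its foot.
- push_stick: Bystander: flat wooden push stick, 260 mm long, 16 mm thick, on the table beyond the unit. Origin at its underside.
- wax: Bystander: wax tin, yellow with a pale lid, 64 mm diameter, 45 mm high, on the unit's base between the valve and the robot. Origin at the centre of its foot.
Not all that is in view belongs to the job. What is meant by the blank is not green, and is the smaller of those in its own colour.

How it is judged:
By the outcome, as a careful person would: the job done as asked, in the order asked, and still so for the second after the job is handed in, with the robot touching nothing.
It also fails if it takes over 72 s, if anything falls off the work surface, if the arm or the gripper's body presses on something with over 40 N, if the wrist force passes 120 N, or if a joint passes its speed limit or range.

## Robot

A 6-joint arm with a two-finger parallel gripper is mounted at the origin on the work surface. World frame = base frame: x ahead of the robot, y to its left, z up, the work surface at z = 0. Lengths are in mm, angles in rad, forces in N, time in s.
With the tool pointing down it reaches from about 425 to 950 mm from the base axis. Payload 3.5 kg.
Tool frame: the origin (TCP) lies midway between the tips of the shut fingers; the grasp point (between the pads) lies 19 mm behind it; z points along the fingers, y is the line along which they close (so a half turn about z gives the same grasp; the last joint's range is limited). The gripper opens to 85 mm and grips with 20 to 120 N. Pads are 22 mm wide; open, the fingers measure 114 mm over their backs; the gripper's body (76 mm by 85 mm) begins 54 mm behind the grasp point. The pads swing forward as they close: fully open they stand 13 mm farther back than shut.
Start: joints at [1.021, 0.286, 1.577, -0, 1.279, -0.15], TCP at [262.696, 621.769, 231.325] pointing down, gripper open.
Joint ranges: [-2.77, 2.77], [-0.9, 2.22], [0.21, 2.48], [-1.53, 4.67], [0.24, 2.81], [-2.84, 2.84]. Speed limits (rad/s): [2.79, 2.79, 3.14, 3.14, 3.14, 3.14].

## Interface

Orientations are given as a rotation vector (axis times angle).
In Python, from workcell import r gives the robot as it stands. The module is installed in compiled form; this text tells all that it offers.
- The arm moves only by the tool arm_command, never from a script. Its argument "rows" is a list of rows, each an object of numbers: "tx", "ty", "tz": the shift along the world's x, y, z in m; "ax", "ay", "az": the turn, a rotation vector about the world's x, y, z in degrees; "claw": the closure, from 0 (fully open) to 1 (shut). In form: [{"tx": .., "ty": .., "tz": .., "ax": .., "ay": .., "az": .., "claw": ..}, ...]. A call has 1 to 8 rows; each row shifts and turns the commanded pose from where the row before left it; what a row does not reach is not made up. A row lasts 1/8 s, in which the tool goes at most 62.5 mm and 10.7 degrees, less where a joint would pass 70% of its speed; a pose out of reach is approached as far as the arm can. A call is refused whole if a number of a shift passes 0.0625 or a number of a turn 10.7, either way. A call with a gripper value outside its range is refused whole. The fingers move at their own pace and stop on an object; "grip_force" is the grip in N (left out, the last holds). Time passes only in rows, so rows that do not move let the fingers close. It gives the time, the measured TCP pose, the force, the opening and the grip force at its end, in the units of the state.
- r.observe(): the state, without advancing time (a new reading comes with each control period).
- r.capture(name): name is "scene" or "top" or "wrist"; returns (picture, depth): 420x560x3 uint8, red, green, blue; 420x560 float32, mm along the optical axis (not along the pixel's ray), 0 where there is no reading.
- r.camera_info(name): a dict with "camera_matrix" (3x3 intrinsics, pixels), "extrinsics" (4x4, takes a point from world to camera coordinates); the wrist camera has in their place "hand_eye" (4x4, takes a point from camera to tool coordinates, whose origin is the TCP and whose axes are the flange's). Camera axes: x right, y up, looking along -z (the intrinsics and any distortion apply to the point x, -y, -z); pixel columns grow to the right and rows downward; lengths in mm; the calibration is good to about 2 mm. A picture is of the moment at which its call begins: read the wrist's pose just before it. camera_info takes no time and is no camera call.
- r.close_job(): hands the job in; it is judged then, once.
The state is a dict: "time_s": time; "joints": joint angles; "dq": joint speeds; "joint_torque": joint torques, N m; "ee_pos": TCP position; "orientation": TCP orientation; "contact_force": force on the tool from outside, world axes, zero at the start; "ft_torque": the same for the moment, N m; "grip_width": finger opening in mm; "gripper_force": force on a finger pad.
Only numpy, scipy, OpenCV 4.12 (cv2) and the standard library are available. Lean on these libraries where they do the work, as an engineer would, in place of code of your own. Each camera call takes 0.05 s, during which the arm holds its last target. There are 200 camera calls.

## Working session

There is one attempt and no reset: what is moved stays moved. The work goes in short steps, Python scripts to look and compute and a tool call to move; the robot and the scene stay as the last step left them, time stands still between calls to the robot, and variables do not carry over. Pictures are saved under pics/ and viewed, at most 10 in all, crops included, and the job is handed in when it is done.

Besides the shell and the picture viewer there is one more tool, called after "Call:" by a JSON object that holds its "method" and its "body", one argument or row to a line. arm_command: Moves the arm, as the interface text tells. Its arguments: {"type":"object","properties":{"rows":{"type":"array"},"grip_force":{"type":"number"}},"required":["rows"]}

```bash
mkdir -p pics
cat > h.py <<'E'
import numpy as np, cv2
from scipy.spatial.transform import Rotation as R
from workcell import r
def cap(n):
    s=r.observe(); p,d=r.capture(n); i=r.camera_info(n)
    K=np.array(i["camera_matrix"])
    if n=="wrist":
        T=np.eye(4); T[:3,:3]=R.from_rotvec(s["orientation"]).as_matrix(); T[:3,3]=s["ee_pos"]
        C=T@np.array(i["hand_eye"])
    else: C=np.linalg.inv(np.array(i["extrinsics"]))
    return p,d,K,C,i
def cloud(d,K,C):
    v,u=np.mgrid[:d.shape[0],:d.shape[1]]
    P=np.stack([(u-K[0,2])/K[0,0]*d,-(v-K[1,2])/K[1,1]*d,-d],-1)
    return P@C[:3,:3].T+C[:3,3]
def save(n,p): cv2.imwrite(n,p[...,::-1])
E
python3 - <<'E'
from h import *
for n in("scene","top"):
    p,d,K,C,i=cap(n); save(f"pics/{n}0.png",p); np.savez(f"{n}0.npz",p=p,P=cloud(d,K,C),K=K,C=C)
    print(n,K.round(1).tolist(),C.round(2).tolist(),[k for k in i],i.get("distortion"))
print(r.observe())
E
```

```text
scene [[470.4, 0.0, 280.7], [0.0, 470.4, 204.6], [0.0, 0.0, 1.0]] [[-0.67, -0.64, 0.37, 947.72], [0.74, -0.57, 0.35, 405.26], [-0.01, 0.51, 0.86, 1177.73], [0.0, 0.0, 0.0, 1.0]] ['camera_matrix', 'extrinsics'] None
top [[516.1, 0.0, 278.3], [0.0, 516.1, 215.9], [0.0, 0.0, 1.0]] [[-0.03, 0.98, -0.19, 253.51], [-1.0, -0.03, -0.03, -54.07], [-0.03, 0.19, 0.98, 1221.97], [0.0, 0.0, 0.0, 1.0]] ['camera_matrix', 'extrinsics'] None
{'time_s': 0.1, 'joints': array([ 1.02098180e+00,  2.87122158e-01,  1.57805291e+00, -9.42831179e-06,
        1.27861519e+00, -1.50004581e-01]), 'dq': array([ 0.00170387, -0.00223617, -0.0041331 ,  0.0010513 , -0.00063271,
       -0.00035694]), 'joint_torque': array([ 1.21558267e-03, -4.07297480e+01, -2.93699723e+01, -9.87346243e-05,
        3.47174828e-03,  1.17725759e-05]), 'ee_pos': array([262.39603921, 621.25198346, 230.04336919]), 'orientation': array([-0.62369308, -3.07829841,  0.0032469 ]), 'contact_force': array([0.0488284 , 0.60914391, 0.00514483]), 'ft_torque': array([ 0.04879422,  0.0004123 , -0.04008794]), 'gripper_force': 0.0, 'grip_width': 85.32210914569163}
```

View pics/top0.png

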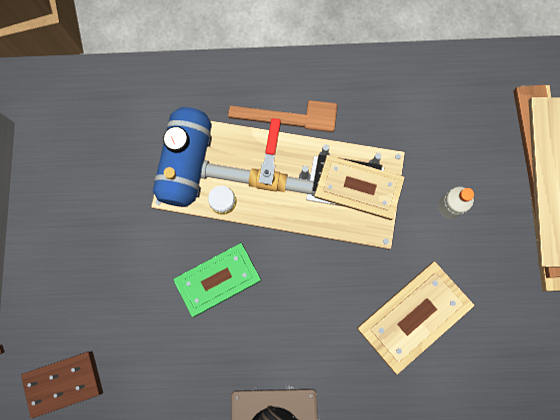

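View pics/scene0.png

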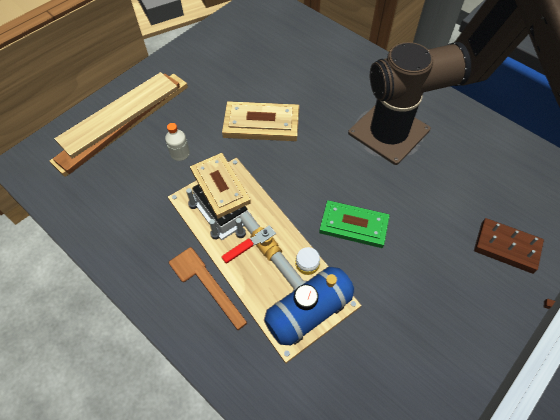

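In the top view, three boards could be the blank: beech at (362,186) on the pod, a larger beech board at (417,317), and a green one at (217,280). The one on the pod fits: it isn't green and is the smaller of the two beech boards. The lever grip is at (273,137), the pins at about (325,150), (376,160) and (304,174), and the wax tin at (221,199). I'll check this in one enlarged crop and measure.

Run:
```python
from h import *
t=np.load("top0.npz"); p=t["p"]
c=cv2.resize(p[95:255,140:420],None,fx=2.8,fy=2.8,interpolation=cv2.INTER_CUBIC); save("pics/crop0.png",c)
for n in("top","scene"):
    t=np.load(n+"0.npz"); p,P=t["p"],t["P"]
    hsv=cv2.cvtColor(p,cv2.COLOR_RGB2HSV).astype(int)
    X,Y,Z=P[...,0],P[...,1],P[...,2]
    reg=(X>330)&(X<800)&(Y>-350)&(Y<400)
    def rect(m,lab):
        m=m.astype(np.uint8); k,l,s,_=cv2.connectedComponentsWithStats(m)
        if k<2: print(lab,"none");return
        m=l==1+s[1:,4].argmax(); q=P[m]
        print(n,lab,m.sum(),"minrect",cv2.minAreaRect(q[:,:2].astype(np.float32)),"z",np.percentile(q[:,2],[5,50,95]).round(1),"mean",q.mean(0).round(1))
    print(n,"table z",np.median(Z[(X>300)&(X<450)&(abs(Y)<60)&(Z<12)]))
    rect(reg&(Z>10)&(Z<26),"base")
    wood=(hsv[...,0]<30)&(hsv[...,1]>50)&(hsv[...,2]>110)
    rect(reg&(Z>94)&(Z<118)&(Y<0)&(Y>-300)&(hsv[...,2]>50)&(X>400),"blank")
    rect(reg&(Z>105.5)&(Z<118)&(Y<0)&(Y>-300)&(X>400),"template")
    red=((hsv[...,0]<6)|(hsv[...,0]>174))&(hsv[...,1]>180)&(hsv[...,2]>120)&reg
    rect(red&(Z>100)&(Z<140),"lever")
    rect(reg&(Z>40)&(Z<72)&(X<600)&(Y>60),"wax?")
```

```text
top table z -0.5376039809632402
top base 6844 minrect ((514.5179443359375, -8.3111572265625), (580.227783203125, 99.64622497558594), 78.35796356201172) z [13.5 17.6 21.5] mean [497.6 -50.8  17.5]
top blank 3554 minrect ((538.701904296875, -206.00222778320312), (180.26478576660156, 101.4965591430664), 71.12265014648438) z [ 98.8 105.6 110.6] mean [ 536.7 -205.   105.1]
top template 1769 minrect ((540.9657592773438, -205.48887634277344), (152.70477294921875, 75.01222229003906), 70.73216247558594) z [105.8 108.1 111.3] mean [ 538.9 -206.1  108.3]
top lever 320 minrect ((654.8738403320312, -15.647283554077148), (20.851646423339844, 82.83979797363281), 78.521240234375) z [121.3 124.9 128.2] mean [654.3 -15.9 124.8]
top wax? 600 minrect ((531.1296997070312, 109.32615661621094), (61.18910217285156, 61.89735794067383), 58.368473052978516) z [46.7 61.7 66.1] mean [529.  108.2  60. ]
scene table z 0.32660531419332983
scene base 5957 minrect ((584.8548583984375, -23.437164306640625), (582.6096801757812, 240.8420867919922), 78.40201568603516) z [14.6 18.6 22.6] mean [654.9  16.6  18.6]
scene blank 2032 minrect ((540.272705078125, -205.52572631835938), (182.2624969482422, 100.41046142578125), 71.40521240234375) z [ 99.7 106.5 111.6] mean [ 543.7 -199.5  106. ]
scene template 1122 minrect ((541.6082153320312, -210.30276489257812), (160.69581604003906, 82.58057403564453), 72.92729187011719) z [106.1 108.8 112.4] mean [ 541.2 -205.3  108.9]
scene lever 276 minrect ((657.30810546875, -14.708110809326172), (21.53138542175293, 82.50456237792969), 78.53221893310547) z [121.5 125.6 129.4] mean [658.1 -14.3 125.5]
scene wax? 489 minrect ((534.2557373046875, 111.99688720703125), (63.82854080200195, 60.33418655395508), 5.719079971313477) z [45.  62.7 66.8] mean [537.3 113.6  60.2]
```

View pics/crop0.png

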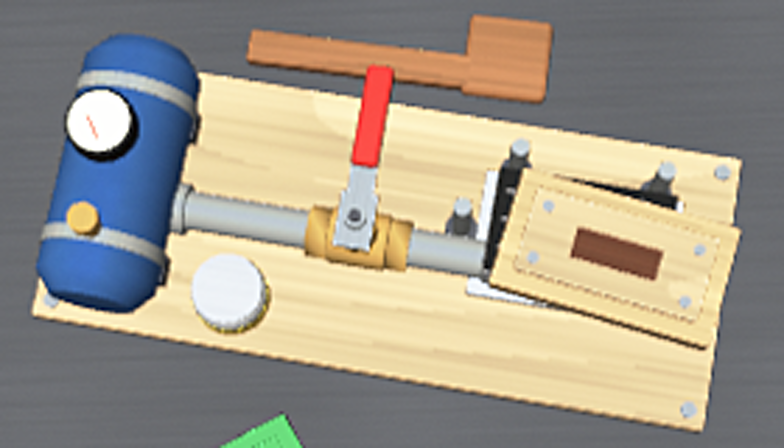

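The crop confirms it: a beech blank with its brown insert lying askew on the black pod, and the three pins still free. Next I measure the unit frame from the pins.

Run:
```python
from h import *
th=np.radians(-11.6); c,s=np.cos(th),np.sin(th); Rm=np.array([[c,-s],[s,c]]); 
stem=np.array([573,1.7]); org=stem-Rm@[0,60]; seat=org+Rm@[30,-120]; print("org",org,"seat",seat)
for n in("top","scene"):
    t=np.load(n+"0.npz"); P=t["P"].reshape(-1,3); col=t["p"].reshape(-1,3).astype(int)
    U=(P[:,:2]-seat)@Rm
    for q in[(58,-60),(58,60),(0,98)]:
        m=(np.hypot(*(U-q).T)<16)&(P[:,2]>91)&(P[:,2]<101)&(col.max(1)-col.min(1)<35)
        print(n,q,m.sum(),U[m].mean(0).round(1),(U[m].min(0)/2+U[m].max(0)/2).round(1))
    V=(P[:,:2]-org)@Rm
    m=(abs(V[:,0])<14)&(V[:,1]>105)&(V[:,1]<180)&(P[:,2]>66)&(P[:,2]<74)
    print("pipe",m.sum(),np.polyfit(V[m,1],V[m,0],1))
```

```text
org [560.93532473 -57.07451498] seat [ 566.19323168 -180.65588256]
top (58, -60) 30 [ 56.9 -61.4] [ 57.2 -61.5]
top (58, 60) 30 [57.3 58. ] [57.4 58.4]
top (0, 98) 34 [-0.9 96.4] [-0.7 96.4]
pipe 243 [-2.53326180e-04  2.74605337e-01]
scene (58, -60) 25 [ 59.7 -59.8] [ 59.4 -61.5]
scene (58, 60) 30 [59.4 59. ] [59.7 59.4]
scene (0, 98) 28 [ 2.3 97. ] [ 2.7 95.7]
pipe 202 [0.00616386 1.44521821]
```

Call:
{"method": "arm_command", "body": {
  "rows": [
    {"tx": 0.0375,"ty": -0.05,"az": 5.7,"claw": 1},
    {"tx": 0.0375,"ty": -0.05,"az": 5.7,"claw": 1},
    {"tx": 0.0375,"ty": -0.05,"claw": 1},
    {"tx": 0.0375,"ty": -0.05,"claw": 1},
    {"tx": 0.0375,"ty": -0.05,"claw": 1},
    {"tx": 0.0375,"ty": -0.05,"claw": 1},
    {"tx": 0.0375,"ty": -0.05,"claw": 1},
    {"tx": 0.0375,"ty": -0.05,"claw": 1}
  ],
  "grip_force": 40
}}

```text
invalid input
```

Call:
{"method": "arm_command", "body": {
  "rows": [
    {"tx": -0.0125,"ty": -0.05,"claw": 1},
    {"tx": -0.0125,"ty": -0.05,"claw": 1},
    {"tx": -0.0125,"ty": -0.05,"claw": 1},
    {"tx": -0.0125,"ty": -0.05,"claw": 1},
    {"tx": -0.0125,"ty": -0.05,"claw": 1},
    {"tx": -0.0125,"ty": -0.05,"claw": 1},
    {"tx": -0.0125,"ty": -0.05,"claw": 1},
    {"tx": -0.0125,"ty": -0.05,"claw": 1}
  ]
}}

```text
invalid input
```

Call:
{"method": "arm_command", "body": {
  "rows": [
    {"claw": 1},
    {"claw": 1}
  ]
}}

```text
invalid input
```

Call:
{"method": "arm_command", "body": {
  "rows": [
    {"tx": 0.0375,"ty": -0.05,"tz": 0,"ax": 0,"ay": 0,"az": 5.7,"claw": 1},
    {"tx": 0.0375,"ty": -0.05,"tz": 0,"ax": 0,"ay": 0,"az": 5.7,"claw": 1},
    {"tx": 0.0375,"ty": -0.05,"tz": 0,"ax": 0,"ay": 0,"az": 0,"claw": 1},
    {"tx": 0.0375,"ty": -0.05,"tz": 0,"ax": 0,"ay": 0,"az": 0,"claw": 1},
    {"tx": 0.0375,"ty": -0.05,"tz": 0,"ax": 0,"ay": 0,"az": 0,"claw": 1},
    {"tx": 0.0375,"ty": -0.05,"tz": 0,"ax": 0,"ay": 0,"az": 0,"claw": 1},
    {"tx": 0.0375,"ty": -0.05,"tz": 0,"ax": 0,"ay": 0,"az": 0,"claw": 1},
    {"tx": 0.0375,"ty": -0.05,"tz": 0,"ax": 0,"ay": 0,"az": 0,"claw": 1}
  ],
  "grip_force": 40
}}

```text
time_s: 1.1
ee_pos: [563.4, 220.0, 230.9]
orientation: [-0.315, -3.125, 0.0]
contact_force: [-0.2, 0.4, 0.7]
grip_width: -0.0
gripper_force: 0.0
```

Call:
{"method": "arm_command", "body": {
  "rows": [
    {"tx": -0.0125,"ty": -0.05,"tz": 0,"ax": 0,"ay": 0,"az": 0,"claw": 1},
    {"tx": -0.0125,"ty": -0.05,"tz": 0,"ax": 0,"ay": 0,"az": 0,"claw": 1},
    {"tx": -0.0125,"ty": -0.05,"tz": 0,"ax": 0,"ay": 0,"az": 0,"claw": 1},
    {"tx": -0.0125,"ty": -0.05,"tz": 0,"ax": 0,"ay": 0,"az": 0,"claw": 1},
    {"tx": -0.0125,"ty": -0.05,"tz": 0,"ax": 0,"ay": 0,"az": 0,"claw": 1},
    {"tx": -0.0125,"ty": -0.05,"tz": 0,"ax": 0,"ay": 0,"az": 0,"claw": 1},
    {"tx": -0.0125,"ty": -0.05,"tz": 0,"ax": 0,"ay": 0,"az": 0,"claw": 1},
    {"tx": -0.0125,"ty": -0.05,"tz": 0,"ax": 0,"ay": 0,"az": 0,"claw": 1}
  ]
}}

```text
time_s: 2.1
ee_pos: [461.8, -179.6, 231.0]
orientation: [-0.315, -3.125, -0.0]
contact_force: [0.8, 0.3, 0.7]
grip_width: -0.0
gripper_force: 0.0
```

Call:
{"method": "arm_command", "body": {
  "rows": [
    {"tx": -0.006,"ty": -0.013,"tz": -0.05,"ax": 0,"ay": 0,"az": 0,"claw": 1},
    {"tx": 0,"ty": 0,"tz": -0.05,"ax": 0,"ay": 0,"az": 0,"claw": 1},
    {"tx": 0,"ty": 0,"tz": -0.044,"ax": 0,"ay": 0,"az": 0,"claw": 1},
    {"tx": 0,"ty": 0,"tz": 0,"ax": 0,"ay": 0,"az": 0,"claw": 1}
  ]
}}

```text
time_s: 2.6
ee_pos: [453.5, -189.2, 83.3]
orientation: [-0.315, -3.117, -0.008]
contact_force: [-0.2, -0.1, 0.7]
grip_width: 0.1
gripper_force: 0.0
```

Call:
{"method": "arm_command", "body": {
  "rows": [
    {"tx": 0.0049,"ty": -0.001,"tz": 0,"ax": 0,"ay": 0,"az": 0,"claw": 1},
    {"tx": 0.0049,"ty": -0.001,"tz": 0,"ax": 0,"ay": 0,"az": 0,"claw": 1},
    {"tx": 0.0049,"ty": -0.001,"tz": 0,"ax": 0,"ay": 0,"az": 0,"claw": 1},
    {"tx": 0.0049,"ty": -0.001,"tz": 0,"ax": 0,"ay": 0,"az": 0,"claw": 1}
  ]
}}

```text
time_s: 3.1
ee_pos: [477.0, -195.5, 88.3]
orientation: [0.314, 3.125, -0.001]
contact_force: [-4.4, -0.4, 2.8]
grip_width: -0.0
gripper_force: 2.0
```

Call:
{"method": "arm_command", "body": {
  "rows": [
    {"tx": 0.0039,"ty": -0.0008,"tz": 0,"ax": 0,"ay": 0,"az": 0,"claw": 1},
    {"tx": 0.0039,"ty": -0.0008,"tz": 0,"ax": 0,"ay": 0,"az": 0,"claw": 1}
  ]
}}

```text
time_s: 3.35
ee_pos: [483.7, -196.8, 87.4]
orientation: [-0.314, -3.124, -0.0]
contact_force: [-4.5, -0.6, 3.8]
grip_width: -0.4
gripper_force: 2.3
```

Call:
{"method": "arm_command", "body": {
  "rows": [
    {"tx": 0.0039,"ty": -0.0008,"tz": 0,"ax": 0,"ay": 0,"az": 0,"claw": 1},
    {"tx": 0.0039,"ty": -0.0008,"tz": 0,"ax": 0,"ay": 0,"az": 0,"claw": 1}
  ]
}}

```text
time_s: 3.6
ee_pos: [491.6, -198.5, 87.4]
orientation: [-0.315, -3.124, -0.0]
contact_force: [-4.6, 0.1, 4.6]
grip_width: 0.2
gripper_force: 2.6
```

Call:
{"method": "arm_command", "body": {
  "rows": [
    {"tx": 0.002,"ty": -0.0004,"tz": 0,"ax": 0,"ay": 0,"az": 0,"claw": 1},
    {"tx": 0.002,"ty": -0.0004,"tz": 0,"ax": 0,"ay": 0,"az": 0,"claw": 1}
  ]
}}

```text
time_s: 3.85
ee_pos: [495.7, -199.2, 87.3]
orientation: [-0.315, -3.125, -0.0]
contact_force: [-5.9, -1.1, 4.5]
grip_width: 0.1
gripper_force: 2.4
```

Call:
{"method": "arm_command", "body": {
  "rows": [
    {"tx": 0.001,"ty": -0.0002,"tz": 0,"ax": 0,"ay": 0,"az": 0,"claw": 1},
    {"tx": 0.001,"ty": -0.0002,"tz": 0,"ax": 0,"ay": 0,"az": 0,"claw": 1}
  ]
}}

```text
time_s: 4.1
ee_pos: [496.5, -199.6, 87.3]
orientation: [-0.313, -3.121, -0.0]
contact_force: [-10.1, -0.8, 7.5]
grip_width: -0.0
gripper_force: 4.6
```

```bash
cat > meas.py <<'E'
from h import *
import sys
seat=np.array([566.4,-181.7]);th=np.radians(-11.6);c,s=np.cos(th),np.sin(th);Rm=np.array([[c,-s],[s,c]])
p,d,K,C,i=cap("top"); P=cloud(d,K,C)
save(sys.argv[1],p)
U=(P[...,:2]-seat)@Rm; Z=P[...,2]
m=((Z>94)&(Z<118)&(abs(U[...,0])<100)&(abs(U[...,1])<150)&(p.max(-1)>80)&(p[...,0].astype(int)-p[...,2]>25)).astype(np.uint8)
m=cv2.morphologyEx(m,cv2.MORPH_OPEN,np.ones((3,3),np.uint8))
k,l,st,_=cv2.connectedComponentsWithStats(m); m=l==1+st[1:,4].argmax()
print("blank in seat frame",cv2.minAreaRect(U[m].astype(np.float32)),r.observe()["contact_force"])
E
python3 meas.py pics/t1.png
```

```text
blank in seat frame ((-1.3817939758300781, 39.874732971191406), (50.317928314208984, 100.84622192382812), 88.04664611816406) [-8.56503144  0.04989625  6.21092396]
```

Call:
{"method": "arm_command", "body": {
  "rows": [
    {"tx": 0.001,"ty": -0.0002,"tz": 0,"ax": 0,"ay": 0,"az": 0,"claw": 1},
    {"tx": 0.0,"ty": 0,"tz": 0,"ax": 0,"ay": 0,"az": 0,"claw": 1}
  ]
}}

```text
time_s: 4.4
ee_pos: [497.4, -200.1, 87.3]
orientation: [-0.313, -3.121, 0.001]
contact_force: [-9.5, -1.0, 6.7]
grip_width: -0.3
gripper_force: 4.6
```

Call:
{"method": "arm_command", "body": {
  "rows": [
    {"tx": -0.01,"ty": 0.002,"tz": 0,"ax": 0,"ay": 0,"az": 0,"claw": 1},
    {"tx": -0.02,"ty": 0.004,"tz": 0.02,"ax": 0,"ay": 0,"az": 0,"claw": 1},
    {"tx": -0.02,"ty": -0.03,"tz": 0.05,"ax": 0,"ay": 0,"az": 0,"claw": 1},
    {"tx": 0.0,"ty": -0.06,"tz": 0,"ax": 0,"ay": 0,"az": 0,"claw": 1},
    {"tx": 0.02,"ty": -0.055,"tz": 0,"ax": 0,"ay": 0,"az": 0,"claw": 1},
    {"tx": 0.05,"ty": 0,"tz": 0,"ax": 0,"ay": 0,"az": 0,"claw": 1},
    {"tx": 0.02,"ty": 0,"tz": 0,"ax": 0,"ay": 0,"az": 0,"claw": 1}
  ]
}}

```text
time_s: 5.28
ee_pos: [541.1, -339.7, 157.0]
orientation: [0.316, 3.122, -0.0]
contact_force: [0.0, -0.1, 0.4]
grip_width: 0.0
gripper_force: 0.0
```

```bash
python3 meas.py pics/t2.png
```

```text
blank in seat frame ((-2.0404090881347656, -21.825660705566406), (174.2724609375, 102.048095703125), 88.22918701171875) [0.03971675 0.5576087  0.83007014]
```

View pics/t2.png

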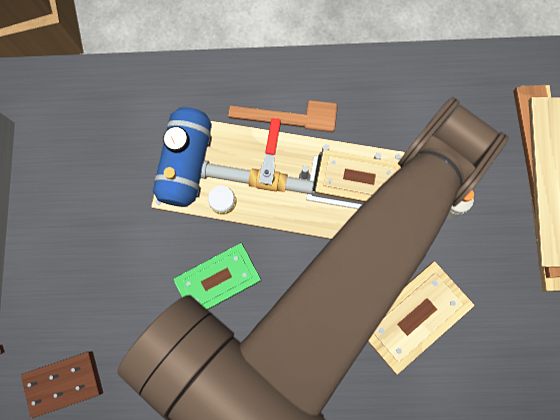

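The blank is nearly square now (about -1.8°). It still sits about 22 mm short of the single pin. I'll locate the glue bottle before descending next to it.

Run:
```python
from h import *
seat=np.array([566.4,-181.7]);th=np.radians(-11.6);c,s=np.cos(th),np.sin(th);Rm=np.array([[c,-s],[s,c]])
for n in("top","scene"):
    P=np.load(n+"0.npz")["P"]; X,Y,Z=P[...,0],P[...,1],P[...,2]
    m=(Z>60)&(Z<140)&(X>400)&(X<620)&(Y<-310)&(Y>-500); q=P[m]
    print(n,m.sum(),q.min(0).round(),q.max(0).round(),"cap",q[q[:,2]>118].mean(0).round(1),(q[:,:2].mean(0)-seat)@Rm)
print("push start -y edge world",seat+Rm@[0,-90-22-15],"final TCP",seat+Rm@[0,-90-15], r.observe()["joints"].round(2))
```

```text
top 646 [ 477. -460.   60.] [ 536. -401.  135.] cap [ 505.9 -430.8  128.3] [ -14.82002203 -250.39523962]
scene 405 [ 481. -455.   60.] [ 539. -401.  136.] cap [ 509.7 -429.5  128.2] [  -2.69890546 -244.73649402]
push start -y edge world [ 540.86310401 -306.1060567 ] final TCP [ 545.28681828 -284.55540121] [-0.72  0.28  1.73  0.    1.13 -2.09]
```

Call:
{"method": "arm_command", "body": {
  "rows": [
    {"tx": 0.001,"ty": 0.018,"tz": 0,"ax": 0,"ay": 0,"az": 0,"claw": 1},
    {"tx": 0,"ty": 0,"tz": -0.04,"ax": 0,"ay": 0,"az": 0,"claw": 1},
    {"tx": 0,"ty": 0,"tz": -0.03,"ax": 0,"ay": 0,"az": 0,"claw": 1},
    {"tx": 0,"ty": 0,"tz": 0,"ax": 0,"ay": 0,"az": 0,"claw": 1}
  ]
}}

```text
time_s: 5.82
ee_pos: [537.4, -317.9, 84.1]
orientation: [-0.314, -3.12, -0.007]
contact_force: [0.4, -0.4, 0.3]
grip_width: -0.1
gripper_force: 0.0
```

Call:
{"method": "arm_command", "body": {
  "rows": [
    {"tx": 0.001,"ty": 0.0049,"tz": 0,"ax": 0,"ay": 0,"az": 0,"claw": 1},
    {"tx": 0.001,"ty": 0.0049,"tz": 0,"ax": 0,"ay": 0,"az": 0,"claw": 1},
    {"tx": 0.001,"ty": 0.0049,"tz": 0,"ax": 0,"ay": 0,"az": 0,"claw": 1}
  ]
}}

```text
time_s: 6.2
ee_pos: [543.8, -306.9, 89.2]
orientation: [0.314, 3.123, -0.005]
contact_force: [-0.6, -3.5, 1.1]
grip_width: 0.1
gripper_force: 1.6
```

Call:
{"method": "arm_command", "body": {
  "rows": [
    {"tx": 0.0008,"ty": 0.0039,"tz": 0,"ax": 0,"ay": 0,"az": 0,"claw": 1},
    {"tx": 0.0008,"ty": 0.0039,"tz": 0,"ax": 0,"ay": 0,"az": 0,"claw": 1}
  ]
}}

```text
time_s: 6.45
ee_pos: [545.5, -299.9, 89.1]
orientation: [0.314, 3.123, -0.006]
contact_force: [-0.6, -4.9, 4.3]
grip_width: -0.2
gripper_force: 2.7
```

Call:
{"method": "arm_command", "body": {
  "rows": [
    {"tx": 0.0008,"ty": 0.0039,"tz": -0.001,"ax": 0,"ay": 0,"az": 0,"claw": 1},
    {"tx": 0.0008,"ty": 0.0039,"tz": -0.001,"ax": 0,"ay": 0,"az": 0,"claw": 1}
  ]
}}

```text
time_s: 6.7
ee_pos: [547.0, -292.1, 87.0]
orientation: [0.315, 3.123, -0.006]
contact_force: [-0.5, -5.2, 5.1]
grip_width: 0.2
gripper_force: 2.8
```

Call:
{"method": "arm_command", "body": {
  "rows": [
    {"tx": 0.0004,"ty": 0.002,"tz": 0,"ax": 0,"ay": 0,"az": 0,"claw": 1},
    {"tx": 0.0004,"ty": 0.002,"tz": 0,"ax": 0,"ay": 0,"az": 0,"claw": 1}
  ]
}}

```text
time_s: 6.95
ee_pos: [547.7, -288.0, 86.8]
orientation: [0.315, 3.123, -0.005]
contact_force: [-0.7, -5.1, 4.1]
grip_width: -0.1
gripper_force: 2.7
```

Call:
{"method": "arm_command", "body": {
  "rows": [
    {"tx": 0.0002,"ty": 0.001,"tz": 0,"ax": 0,"ay": 0,"az": 0,"claw": 1},
    {"tx": 0.0002,"ty": 0.001,"tz": 0,"ax": 0,"ay": 0,"az": 0,"claw": 1}
  ]
}}

```text
time_s: 7.2
ee_pos: [548.1, -286.1, 86.8]
orientation: [0.315, 3.123, -0.005]
contact_force: [-0.4, -5.6, 4.6]
grip_width: 0.0
gripper_force: 2.7
```

Call:
{"method": "arm_command", "body": {
  "rows": [
    {"tx": 0.0002,"ty": 0.001,"tz": 0,"ax": 0,"ay": 0,"az": 0,"claw": 1},
    {"tx": 0.0002,"ty": 0.001,"tz": 0,"ax": 0,"ay": 0,"az": 0,"claw": 1}
  ]
}}

```text
time_s: 7.45
ee_pos: [548.5, -284.3, 86.9]
orientation: [0.314, 3.123, -0.006]
contact_force: [-1.7, -7.7, 4.2]
grip_width: -0.0
gripper_force: 3.8
```

Call:
{"method": "arm_command", "body": {
  "rows": [
    {"tx": 0.0002,"ty": 0.001,"tz": 0,"ax": 0,"ay": 0,"az": 0,"claw": 1},
    {"tx": 0.0,"ty": 0.0,"tz": 0,"ax": 0,"ay": 0,"az": 0,"claw": 1}
  ]
}}

```text
time_s: 7.7
ee_pos: [548.5, -284.3, 86.9]
orientation: [0.314, 3.123, -0.009]
contact_force: [-2.0, -7.9, 3.8]
grip_width: -0.1
gripper_force: 4.3
```

Call:
{"method": "arm_command", "body": {
  "rows": [
    {"tx": 0.0002,"ty": 0.001,"tz": 0,"ax": 0,"ay": 0,"az": 0,"claw": 1},
    {"tx": 0.0,"ty": 0.0,"tz": 0,"ax": 0,"ay": 0,"az": 0,"claw": 1}
  ]
}}

```text
time_s: 7.95
ee_pos: [548.5, -284.2, 86.9]
orientation: [0.314, 3.123, -0.012]
contact_force: [-2.2, -10.6, 3.3]
grip_width: 0.2
gripper_force: 5.5
```

Call:
{"method": "arm_command", "body": {
  "rows": [
    {"tx": -0.002,"ty": -0.012,"tz": 0,"ax": 0,"ay": 0,"az": 0,"claw": 1},
    {"tx": -0.002,"ty": -0.01,"tz": 0.03,"ax": 0,"ay": 0,"az": 0,"claw": 1},
    {"tx": -0.02,"ty": 0,"tz": 0.04,"ax": 0,"ay": 0,"az": 0,"claw": 1},
    {"tx": -0.05,"ty": 0.03,"tz": 0,"ax": 0,"ay": 0,"az": 0,"claw": 1},
    {"tx": -0.02,"ty": 0.05,"tz": 0,"ax": 0,"ay": 0,"az": 0,"claw": 1},
    {"tx": 0.02,"ty": 0.042,"tz": 0,"ax": 0,"ay": 0,"az": 0,"claw": 1},
    {"tx": 0.0,"ty": 0,"tz": -0.035,"ax": 0,"ay": 0,"az": 0,"claw": 1},
    {"tx": 0.0,"ty": 0,"tz": -0.035,"ax": 0,"ay": 0,"az": 0,"claw": 1}
  ]
}}

```text
time_s: 8.95
ee_pos: [473.9, -178.8, 84.2]
orientation: [-0.313, -3.125, -0.003]
contact_force: [-0.2, -0.5, -0.2]
grip_width: -0.1
gripper_force: 0.0
```

Call:
{"method": "arm_command", "body": {
  "rows": [
    {"tx": 0,"ty": 0,"tz": 0,"ax": 0,"ay": 0,"az": 0,"claw": 1},
    {"tx": 0,"ty": 0,"tz": 0,"ax": 0,"ay": 0,"az": 0,"claw": 1}
  ]
}}

```text
time_s: 9.2
ee_pos: [474.4, -180.5, 85.9]
orientation: [0.315, 3.126, 0.001]
contact_force: [-0.4, -0.8, 1.0]
grip_width: -0.4
gripper_force: 0.0
```

Push in +x: fast to near contact, then in small steps.

Call:
{"method": "arm_command", "body": {
  "rows": [
    {"tx": 0.0059,"ty": -0.0012,"tz": 0,"ax": 0,"ay": 0,"az": 0,"claw": 1},
    {"tx": 0.0059,"ty": -0.0012,"tz": 0,"ax": 0,"ay": 0,"az": 0,"claw": 1},
    {"tx": 0.0039,"ty": -0.0008,"tz": 0,"ax": 0,"ay": 0,"az": 0,"claw": 1},
    {"tx": 0.002,"ty": -0.0004,"tz": 0,"ax": 0,"ay": 0,"az": 0,"claw": 1}
  ]
}}

```text
time_s: 9.7
ee_pos: [492.3, -184.3, 85.6]
orientation: [0.315, 3.125, -0.0]
contact_force: [0.4, 0.0, -1.0]
grip_width: -0.1
gripper_force: 0.0
```

Call:
{"method": "arm_command", "body": {
  "rows": [
    {"tx": 0.002,"ty": -0.0004,"tz": 0,"ax": 0,"ay": 0,"az": 0,"claw": 1},
    {"tx": 0.001,"ty": -0.0002,"tz": 0,"ax": 0,"ay": 0,"az": 0,"claw": 1}
  ]
}}

```text
time_s: 9.95
ee_pos: [494.8, -184.7, 85.2]
orientation: [-0.315, -3.126, -0.0]
contact_force: [-0.5, -0.7, -0.1]
grip_width: 0.2
gripper_force: 0.0
```

Call:
{"method": "arm_command", "body": {
  "rows": [
    {"tx": 0.001,"ty": -0.0002,"tz": 0,"ax": 0,"ay": 0,"az": 0,"claw": 1},
    {"tx": 0.001,"ty": -0.0002,"tz": 0,"ax": 0,"ay": 0,"az": 0,"claw": 1}
  ]
}}

```text
time_s: 10.2
ee_pos: [496.8, -185.1, 85.3]
orientation: [-0.315, -3.126, -0.0]
contact_force: [-0.0, -0.6, -0.9]
grip_width: -0.1
gripper_force: 0.0
```

Call:
{"method": "arm_command", "body": {
  "rows": [
    {"tx": 0.001,"ty": -0.0002,"tz": 0,"ax": 0,"ay": 0,"az": 0,"claw": 1},
    {"tx": 0.001,"ty": -0.0002,"tz": 0,"ax": 0,"ay": 0,"az": 0,"claw": 1}
  ]
}}

```text
time_s: 10.45
ee_pos: [498.7, -185.5, 85.3]
orientation: [-0.315, -3.125, -0.0]
contact_force: [-2.0, 0.3, 1.3]
grip_width: -0.1
gripper_force: 1.2
```

Call:
{"method": "arm_command", "body": {
  "rows": [
    {"tx": 0.001,"ty": -0.0002,"tz": 0,"ax": 0,"ay": 0,"az": 0,"claw": 1},
    {"tx": 0.001,"ty": -0.0002,"tz": 0,"ax": 0,"ay": 0,"az": 0,"claw": 1}
  ]
}}

```text
time_s: 10.7
ee_pos: [499.4, -185.9, 85.3]
orientation: [-0.313, -3.121, -0.0]
contact_force: [-6.7, 0.2, 4.1]
grip_width: -0.4
gripper_force: 3.1
```

Call:
{"method": "arm_command", "body": {
  "rows": [
    {"tx": 0.001,"ty": -0.0002,"tz": 0,"ax": 0,"ay": 0,"az": 0,"claw": 1},
    {"tx": 0.001,"ty": -0.0002,"tz": 0,"ax": 0,"ay": 0,"az": 0,"claw": 1}
  ]
}}

```text
time_s: 10.95
ee_pos: [500.9, -186.8, 85.3]
orientation: [-0.312, -3.12, 0.002]
contact_force: [-8.6, -2.7, 4.6]
grip_width: 0.0
gripper_force: 3.8
```

Call:
{"method": "arm_command", "body": {
  "rows": [
    {"tx": 0.001,"ty": -0.0002,"tz": 0,"ax": 0,"ay": 0,"az": 0,"claw": 1},
    {"tx": 0,"ty": 0,"tz": 0,"ax": 0,"ay": 0,"az": 0,"claw": 1}
  ]
}}

```text
time_s: 11.2
ee_pos: [500.9, -186.8, 85.3]
orientation: [-0.312, -3.117, 0.001]
contact_force: [-10.8, -1.4, 6.2]
grip_width: 0.3
gripper_force: 5.3
```

Call:
{"method": "arm_command", "body": {
  "rows": [
    {"tx": 0.001,"ty": -0.0002,"tz": 0,"ax": 0,"ay": 0,"az": 0,"claw": 1},
    {"tx": 0,"ty": 0,"tz": 0,"ax": 0,"ay": 0,"az": 0,"claw": 1}
  ]
}}

```text
time_s: 11.45
ee_pos: [500.9, -186.8, 85.3]
orientation: [-0.311, -3.114, 0.0]
contact_force: [-13.9, -0.9, 9.7]
grip_width: 0.1
gripper_force: 6.9
```

Call:
{"method": "arm_command", "body": {
  "rows": [
    {"tx": 0.001,"ty": -0.0002,"tz": 0,"ax": 0,"ay": 0,"az": 0,"claw": 1},
    {"tx": 0,"ty": 0,"tz": 0,"ax": 0,"ay": 0,"az": 0,"claw": 1}
  ]
}}

```text
time_s: 11.7
ee_pos: [501.0, -186.8, 85.3]
orientation: [-0.31, -3.112, -0.001]
contact_force: [-17.3, -0.8, 12.7]
grip_width: 0.1
gripper_force: 8.6
```

Call:
{"method": "arm_command", "body": {
  "rows": [
    {"tx": -0.012,"ty": 0.002,"tz": 0,"ax": 0,"ay": 0,"az": 0,"claw": 1},
    {"tx": -0.015,"ty": 0.003,"tz": 0.01,"ax": 0,"ay": 0,"az": 0,"claw": 1},
    {"tx": -0.01,"ty": 0.03,"tz": 0.05,"ax": 0,"ay": 0,"az": 0,"claw": 1},
    {"tx": 0.0,"ty": 0.055,"tz": 0.02,"ax": 0,"ay": 0,"az": 0,"claw": 1},
    {"tx": 0,"ty": 0.06,"tz": 0.01,"ax": 0,"ay": 0,"az": 0,"claw": 1},
    {"tx": 0,"ty": 0.06,"tz": 0,"ax": 0,"ay": 0,"az": 0,"claw": 1}
  ]
}}

```text
time_s: 12.45
ee_pos: [469.6, 24.7, 176.9]
orientation: [0.316, 3.12, 0.001]
contact_force: [0.2, 0.4, 0.0]
grip_width: 0.3
gripper_force: 0.0
```

```bash
python3 meas.py pics/t3.png
python3 - <<'E'
import cv2
p=cv2.imread('pics/t3.png'); cv2.imwrite('pics/t3c.png',cv2.resize(p[120:230,230:430],None,fx=4,fy=4,interpolation=cv2.INTER_CUBIC))
E
```

```text
blank in seat frame ((-1.1800918579101562, -0.8294677734375), (102.21742248535156, 180.39979553222656), 1.29378342628479) [-1.96554979  4.27076506 -0.69871151]
```

View pics/t3c.png

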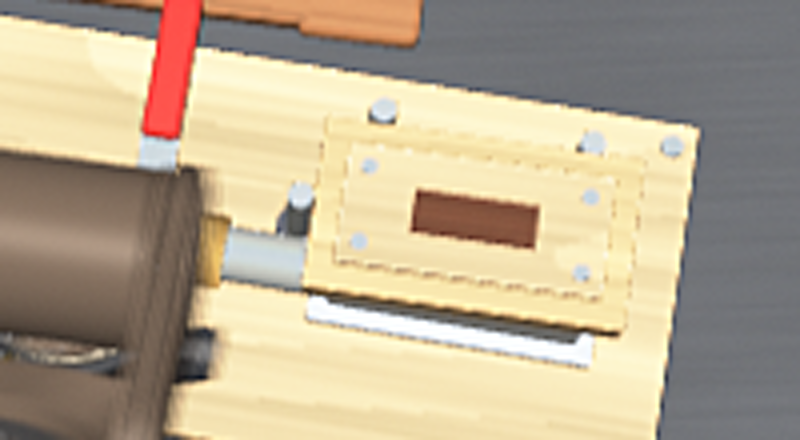

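```bash
python3 - <<'E'
from h import *
t=np.load("top0.npz");K,C=t["K"],t["C"]
def w(uv,z):
    q=np.array([230+uv[0]/4-.375,120+uv[1]/4-.375]); d=C[:3,:3]@[(q[0]-K[0,2])/K[0,0],-(q[1]-K[1,2])/K[1,1],-1]
    return C[:3,3]+d*(z-C[2,3])/d[2]
def ang(a,b,z):
    d=w(a,z)-w(b,z); return np.degrees(np.arctan2(d[1],d[0]))
print("screws",ang((370,166),(591,197),108),ang((359,241),(582,273),108))
print("base edge",ang((0,15),(700,128),18))
print("pins",ang((384,108),(593,140),96))
print("white strip/pod",ang((310,320),(588,366),30))
seat=np.array([566.4,-181.7])
p=cv2.imread("pics/t3.png"); h=cv2.cvtColor(p,cv2.COLOR_BGR2HSV)
# brown insert
b=p.astype(int); m=((b[...,2]<130)&(b[...,2]-b[...,0]>25)).astype(np.uint8); m[:160]=0;m[195:]=0;m[:,:325]=0;m[:,375:]=0
ys,xs=np.nonzero(m); W=np.array([w(((x-230+.375)*4,(y-120+.375)*4),108) for x,y in zip(xs,ys)])
v=np.linalg.svd(W[:,:2]-W[:,:2].mean(0))[2][0]; print("insert",len(xs),W.mean(0),np.degrees(np.arctan2(v[1],v[0])))
# pixel projections of top-edges: +x edge of blank: gradient fit, original vs home prediction
P=np.load("top0.npz")["p"]
E
python3 - <<'E'
import sys; sys.argv=["",""]
sys.path.insert(0,".")
from h import *
# repeated depth based edge fit: template top points only
seat=np.array([566.4,-181.7]);th=np.radians(-11.6);c,s=np.cos(th),np.sin(th);Rm=np.array([[c,-s],[s,c]])
p,d,K,C,i=cap("top");P=cloud(d,K,C);U=(P[...,:2]-seat)@Rm;Z=P[...,2]
m=(Z>92)&(Z<118)&(abs(U[...,0])<62)&(abs(U[...,1])<100)
q=U[m]
for nm,a,b,lim,sg in(("-x",1,0,75,-1),("-y",0,1,40,-1)):
    bins=np.arange(-lim,lim,5);e=[]
    for k in bins:
        z=q[(q[:,a]>=k)&(q[:,a]<k+5)][:,b]; e.append(np.sort(sg*z)[-3]*sg)
    f=np.polyfit(bins+2.5,e,1);print(nm,"slope",f,"res",np.std(e-np.polyval(f,bins+2.5)))
print(r.observe()["contact_force"])
E
```

```text
screws 79.63512954125156 79.58081524141122
base edge 78.22679487336255
pins 78.7734946294611
white strip/pod 78.46766932565872
insert 143 [ 564.4966029  -179.87316374  108.        ] -97.98155640508716
-x slope [-1.94207603e-02 -5.07199337e+01] res 0.7024727633107917
-y slope [ 1.67650736e-02 -8.78112789e+01] res 0.7123064817793728
[-0.62604652  0.65323166  0.19902512]
```

The blank is still about 1.1° counter-clockwise: the +y pin has a gap of about 2 mm, wedged by the single pin. I'll push the +y end of its long edge.

Call:
{"method": "arm_command", "body": {
  "rows": [
    {"tx": 0.0,"ty": -0.05,"tz": 0,"ax": 0,"ay": 0,"az": 0,"claw": 1},
    {"tx": 0.0,"ty": -0.05,"tz": 0,"ax": 0,"ay": 0,"az": 0,"claw": 1},
    {"tx": 0.015,"ty": -0.045,"tz": -0.03,"ax": 0,"ay": 0,"az": 0,"claw": 1},
    {"tx": 0.0,"ty": 0,"tz": -0.04,"ax": 0,"ay": 0,"az": 0,"claw": 1},
    {"tx": 0.0,"ty": 0,"tz": -0.02,"ax": 0,"ay": 0,"az": 0,"claw": 1},
    {"tx": 0,"ty": 0,"tz": 0,"ax": 0,"ay": 0,"az": 0,"claw": 1},
    {"tx": 0,"ty": 0,"tz": 0,"ax": 0,"ay": 0,"az": 0,"claw": 1}
  ]
}}

```text
time_s: 13.42
ee_pos: [484.5, -122.4, 86.3]
orientation: [0.315, 3.124, -0.001]
contact_force: [0.8, 0.0, -0.1]
grip_width: 0.0
gripper_force: 0.0
```

Call:
{"method": "arm_command", "body": {
  "rows": [
    {"tx": 0.0059,"ty": -0.0012,"tz": 0,"ax": 0,"ay": 0,"az": 0,"claw": 1},
    {"tx": 0.0039,"ty": -0.0008,"tz": 0,"ax": 0,"ay": 0,"az": 0,"claw": 1},
    {"tx": 0.002,"ty": -0.0004,"tz": 0,"ax": 0,"ay": 0,"az": 0,"claw": 1}
  ]
}}

```text
time_s: 13.8
ee_pos: [496.4, -124.5, 85.9]
orientation: [0.314, 3.125, -0.001]
contact_force: [-0.3, 0.3, -0.1]
grip_width: -0.3
gripper_force: 0.0
```

Call:
{"method": "arm_command", "body": {
  "rows": [
    {"tx": 0.0049,"ty": -0.001,"tz": 0,"ax": 0,"ay": 0,"az": 0,"claw": 1},
    {"tx": 0.0039,"ty": -0.0008,"tz": 0,"ax": 0,"ay": 0,"az": 0,"claw": 1},
    {"tx": 0.002,"ty": -0.0004,"tz": 0,"ax": 0,"ay": 0,"az": 0,"claw": 1}
  ]
}}

```text
time_s: 14.18
ee_pos: [506.7, -126.6, 85.3]
orientation: [-0.315, -3.126, 0.0]
contact_force: [0.1, 0.3, 0.2]
grip_width: -0.0
gripper_force: 0.0
```

Call:
{"method": "arm_command", "body": {
  "rows": [
    {"tx": 0.001,"ty": -0.0002,"tz": 0,"ax": 0,"ay": 0,"az": 0,"claw": 1},
    {"tx": 0.001,"ty": -0.0002,"tz": 0,"ax": 0,"ay": 0,"az": 0,"claw": 1}
  ]
}}

```text
time_s: 14.42
ee_pos: [508.4, -126.9, 85.2]
orientation: [-0.315, -3.126, -0.0]
contact_force: [-0.2, -0.5, 0.1]
grip_width: 0.0
gripper_force: 0.0
```

Call:
{"method": "arm_command", "body": {
  "rows": [
    {"tx": 0.001,"ty": -0.0002,"tz": 0,"ax": 0,"ay": 0,"az": 0,"claw": 1},
    {"tx": 0.001,"ty": -0.0002,"tz": 0,"ax": 0,"ay": 0,"az": 0,"claw": 1}
  ]
}}

```text
time_s: 14.68
ee_pos: [510.4, -127.3, 85.3]
orientation: [0.315, 3.126, -0.0]
contact_force: [-0.3, 0.9, -0.0]
grip_width: -0.1
gripper_force: 0.0
```

Call:
{"method": "arm_command", "body": {
  "rows": [
    {"tx": 0.001,"ty": -0.0002,"tz": 0,"ax": 0,"ay": 0,"az": 0,"claw": 1},
    {"tx": 0.001,"ty": -0.0002,"tz": 0,"ax": 0,"ay": 0,"az": 0,"claw": 1}
  ]
}}

```text
time_s: 14.92
ee_pos: [511.8, -127.6, 85.3]
orientation: [-0.314, -3.124, -0.0]
contact_force: [-3.4, 1.4, 3.4]
grip_width: -0.1
gripper_force: 2.0
```

Call:
{"method": "arm_command", "body": {
  "rows": [
    {"tx": 0.001,"ty": -0.0002,"tz": 0,"ax": 0,"ay": 0,"az": 0,"claw": 1},
    {"tx": 0.001,"ty": -0.0002,"tz": 0,"ax": 0,"ay": 0,"az": 0,"claw": 1}
  ]
}}

```text
time_s: 15.18
ee_pos: [513.4, -127.5, 85.3]
orientation: [-0.315, -3.123, -0.002]
contact_force: [-5.1, 2.3, 4.0]
grip_width: -0.2
gripper_force: 2.6
```

Call:
{"method": "arm_command", "body": {
  "rows": [
    {"tx": 0.001,"ty": -0.0002,"tz": 0,"ax": 0,"ay": 0,"az": 0,"claw": 1},
    {"tx": 0.001,"ty": -0.0002,"tz": 0,"ax": 0,"ay": 0,"az": 0,"claw": 1}
  ]
}}

```text
time_s: 15.42
ee_pos: [514.3, -127.4, 85.2]
orientation: [-0.313, -3.119, -0.004]
contact_force: [-10.8, 3.6, 9.4]
grip_width: 0.1
gripper_force: 5.3
```

Call:
{"method": "arm_command", "body": {
  "rows": [
    {"tx": 0.001,"ty": -0.0002,"tz": 0,"ax": 0,"ay": 0,"az": 0,"claw": 1},
    {"tx": 0,"ty": 0,"tz": 0,"ax": 0,"ay": 0,"az": 0,"claw": 1}
  ]
}}

```text
time_s: 15.68
ee_pos: [514.3, -127.4, 85.2]
orientation: [-0.313, -3.116, -0.004]
contact_force: [-11.4, 3.1, 11.4]
grip_width: 0.3
gripper_force: 6.1
```

Call:
{"method": "arm_command", "body": {
  "rows": [
    {"tx": -0.012,"ty": 0.002,"tz": 0,"ax": 0,"ay": 0,"az": 0,"claw": 1},
    {"tx": -0.015,"ty": 0.003,"tz": 0.03,"ax": 0,"ay": 0,"az": 0,"claw": 1},
    {"tx": -0.005,"ty": -0.04,"tz": 0.04,"ax": 0,"ay": 0,"az": 0,"claw": 1},
    {"tx": 0.0,"ty": -0.06,"tz": 0,"ax": 0,"ay": 0,"az": 0,"claw": 1},
    {"tx": 0.03,"ty": -0.05,"tz": 0,"ax": 0,"ay": 0,"az": 0,"claw": 1},
    {"tx": 0.025,"ty": -0.033,"tz": 0,"ax": 0,"ay": 0,"az": 0,"claw": 1},
    {"tx": 0,"ty": 0,"tz": 0,"ax": 0,"ay": 0,"az": 0,"claw": 1}
  ]
}}

```text
time_s: 16.55
ee_pos: [541.4, -309.3, 155.1]
orientation: [0.318, 3.123, -0.002]
contact_force: [-0.1, 0.0, -0.4]
grip_width: 0.1
gripper_force: 0.0
```

Call:
{"method": "arm_command", "body": {
  "rows": [
    {"tx": 0,"ty": 0,"tz": -0.04,"ax": 0,"ay": 0,"az": 0,"claw": 1},
    {"tx": 0,"ty": 0,"tz": -0.029,"ax": 0,"ay": 0,"az": 0,"claw": 1},
    {"tx": 0,"ty": 0,"tz": 0,"ax": 0,"ay": 0,"az": 0,"claw": 1},
    {"tx": 0.001,"ty": 0.0049,"tz": 0,"ax": 0,"ay": 0,"az": 0,"claw": 1},
    {"tx": 0.001,"ty": 0.0049,"tz": 0,"ax": 0,"ay": 0,"az": 0,"claw": 1},
    {"tx": 0.001,"ty": 0.0049,"tz": 0,"ax": 0,"ay": 0,"az": 0,"claw": 1},
    {"tx": 0.0008,"ty": 0.0039,"tz": 0,"ax": 0,"ay": 0,"az": 0,"claw": 1},
    {"tx": 0.0004,"ty": 0.002,"tz": 0,"ax": 0,"ay": 0,"az": 0,"claw": 1}
  ]
}}

```text
time_s: 17.55
ee_pos: [544.7, -285.8, 86.5]
orientation: [0.314, 3.126, -0.0]
contact_force: [0.0, 0.2, -0.2]
grip_width: -0.0
gripper_force: 0.0
```

Call:
{"method": "arm_command", "body": {
  "rows": [
    {"tx": 0.0002,"ty": 0.001,"tz": 0,"ax": 0,"ay": 0,"az": 0,"claw": 1},
    {"tx": 0.0002,"ty": 0.001,"tz": 0,"ax": 0,"ay": 0,"az": 0,"claw": 1}
  ]
}}

```text
time_s: 17.8
ee_pos: [545.0, -284.2, 86.3]
orientation: [-0.315, -3.126, 0.0]
contact_force: [-0.5, -1.7, 0.6]
grip_width: 0.1
gripper_force: 1.0
```

Call:
{"method": "arm_command", "body": {
  "rows": [
    {"tx": 0.0002,"ty": 0.001,"tz": 0,"ax": 0,"ay": 0,"az": 0,"claw": 1},
    {"tx": 0.0002,"ty": 0.001,"tz": 0,"ax": 0,"ay": 0,"az": 0,"claw": 1}
  ]
}}

```text
time_s: 18.05
ee_pos: [545.1, -283.7, 86.4]
orientation: [-0.314, -3.126, 0.005]
contact_force: [-1.9, -7.0, -1.8]
grip_width: -0.0
gripper_force: 3.4
```

Call:
{"method": "arm_command", "body": {
  "rows": [
    {"tx": 0.0002,"ty": 0.001,"tz": 0,"ax": 0,"ay": 0,"az": 0,"claw": 1},
    {"tx": 0,"ty": 0,"tz": 0,"ax": 0,"ay": 0,"az": 0,"claw": 1}
  ]
}}

```text
time_s: 18.3
ee_pos: [545.1, -283.7, 86.6]
orientation: [0.314, 3.126, -0.008]
contact_force: [-1.9, -7.2, -1.0]
grip_width: 0.2
gripper_force: 3.9
```

Call:
{"method": "arm_command", "body": {
  "rows": [
    {"tx": 0.0002,"ty": 0.001,"tz": 0,"ax": 0,"ay": 0,"az": 0,"claw": 1},
    {"tx": 0,"ty": 0,"tz": 0,"ax": 0,"ay": 0,"az": 0,"claw": 1}
  ]
}}

```text
time_s: 18.55
ee_pos: [545.2, -283.6, 86.7]
orientation: [0.314, 3.126, -0.011]
contact_force: [-4.1, -9.8, -0.7]
grip_width: 0.0
gripper_force: 5.0
```

Call:
{"method": "arm_command", "body": {
  "rows": [
    {"tx": -0.002,"ty": -0.012,"tz": 0,"ax": 0,"ay": 0,"az": 0,"claw": 1},
    {"tx": -0.001,"ty": -0.005,"tz": 0.05,"ax": 0,"ay": 0,"az": 0,"claw": 1},
    {"tx": 0.03,"ty": 0.0,"tz": 0.04,"ax": 0,"ay": 0,"az": 0,"claw": 1},
    {"tx": 0.05,"ty": 0.03,"tz": 0,"ax": 0,"ay": 0,"az": 0,"claw": 1},
    {"tx": 0.033,"ty": 0.05,"tz": 0,"ax": 0,"ay": 0,"az": 0,"claw": 1},
    {"tx": 0,"ty": 0.06,"tz": 0,"ax": 0,"ay": 0,"az": 0,"claw": 1},
    {"tx": 0,"ty": 0.06,"tz": 0,"ax": 0,"ay": 0,"az": 0,"claw": 1},
    {"tx": 0,"ty": 0.044,"tz": 0,"ax": 0,"ay": 0,"az": 0,"claw": 1}
  ]
}}

```text
time_s: 19.55
ee_pos: [655.5, -50.1, 176.1]
orientation: [-0.313, -3.125, -0.003]
contact_force: [0.2, 0.1, 0.7]
grip_width: -0.1
gripper_force: 0.0
```

```bash
cat > edge.py <<'E'
from h import *
import sys
seat=np.array([566.4,-181.7]);th=np.radians(-11.6);c,s=np.cos(th),np.sin(th);Rm=np.array([[c,-s],[s,c]])
for n in("top","scene"):
    p,d,K,C,i=cap(n);save(f"pics/{n}_{sys.argv[1]}.png",p);P=cloud(d,K,C);U=(P[...,:2]-seat)@Rm;Z=P[...,2]
    q=U[(Z>94)&(Z<118)&(abs(U[...,0])<62)&(abs(U[...,1])<105)]
    for nm,a,b,lim,sg in(("-x",1,0,75,-1),("-y",0,1,40,-1)):
        bins=np.arange(-lim,lim,5);e=[]
        for k in bins:
            z=q[(q[:,a]>=k)&(q[:,a]<k+5)][:,b]; e.append(np.sort(sg*z)[-3]*sg if len(z)>5 else np.nan)
        e=np.array(e);g=~np.isnan(e)
        f=np.polyfit(bins[g]+2.5,e[g],1);print(n,nm,g.sum(),"slope",f.round(4),"res",np.std(e[g]-np.polyval(f,bins[g]+2.5)))
o=r.observe();print(o["ee_pos"],o["contact_force"],o["joints"])
E
python3 edge.py a
```

```text
top -x 30 slope [ 5.4000e-03 -4.9122e+01] res 0.6825461265368976
top -y 16 slope [-1.18000e-02 -8.76708e+01] res 0.8259572029713911
scene -x 15 slope [-0.7083 -1.241 ] res 11.188529806940322
scene -y 11 slope [-1.9373 23.4985] res 39.530557188535056
[655.42188814 -48.14062699 176.0803276 ] [-0.34537514 -0.21168261  0.62917754] [-0.2284216   0.2953641   1.6693197   0.00270796  1.17854747 -1.60451285]
```

View pics/scene_a.png

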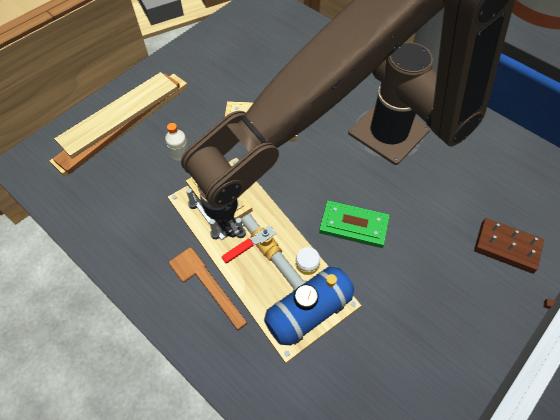

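Run:
```python
import cv2
p=cv2.imread('pics/top_a.png'); cv2.imwrite('pics/tac.png',cv2.resize(p[130:225,300:420],None,fx=6,fy=6,interpolation=cv2.INTER_CUBIC))
```

```text
(no output)
```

View pics/tac.png

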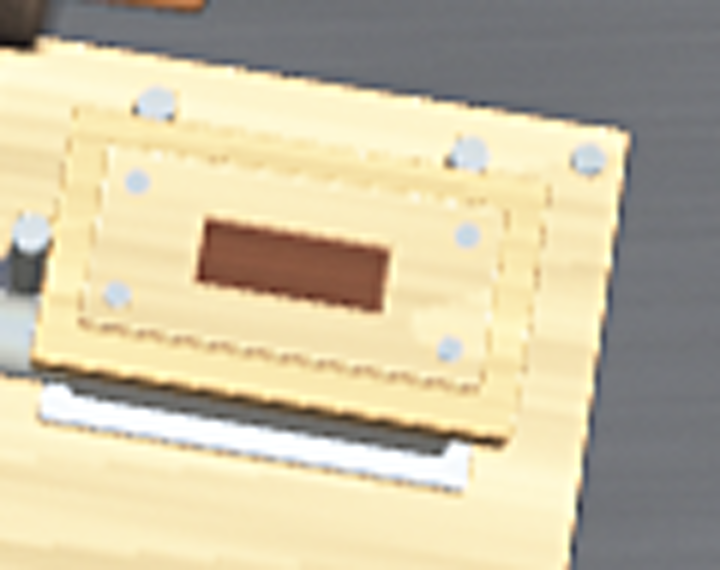

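The screws run at 9.4° in the image and the pins at 9.4°, and the board's edges meet all three pins, so the blank is square and home. Now the lever: I descend on its clockwise side.

Call:
{"method": "arm_command", "body": {
  "rows": [
    {"tx": 0.002,"ty": -0.01,"tz": 0,"ax": 0,"ay": 0,"az": 0,"claw": 1},
    {"tx": 0.0,"ty": 0,"tz": -0.04,"ax": 0,"ay": 0,"az": 0,"claw": 1},
    {"tx": 0.0,"ty": 0,"tz": -0.028,"ax": 0,"ay": 0,"az": 0,"claw": 1},
    {"tx": 0,"ty": 0,"tz": 0,"ax": 0,"ay": 0,"az": 0,"claw": 1}
  ]
}}

```text
time_s: 20.15
ee_pos: [655.8, -64.9, 105.0]
orientation: [-0.318, -3.119, -0.002]
contact_force: [0.7, -0.2, 0.7]
grip_width: -0.1
gripper_force: 0.0
```

Run:
```python
from h import *
e=r.observe()["ee_pos"][:2]; print(r.observe()["ee_pos"])
stem=np.array([573,1.7]);t0=-11.5
def pos(f,o=24):
    a=np.radians(t0+f);R2=np.array([[np.cos(a),-np.sin(a)],[np.sin(a),np.cos(a)]]);return stem+R2@[95,-o]
last=e
for f in list(range(0,81,5))+[83,86,89,92,95,98]:
    q=pos(f);print(f,q.round(1),(q-last).round(1));last=q
```

```text
[655.78719102 -64.90713444 104.97948791]
0 [661.3 -40.8] [ 5.5 24.1]
5 [664.7 -32.9] [3.4 7.9]
10 [667.3 -24.8] [2.7 8.1]
15 [669.3 -16.5] [1.9 8.3]
20 [670.5  -8. ] [1.2 8.5]
25 [6.71e+02 5.00e-01] [0.5 8.5]
30 [670.7   9.1] [-0.3  8.5]
35 [669.7  17.6] [-1.   8.5]
40 [667.9  25.9] [-1.8  8.4]
45 [665.5  34.1] [-2.5  8.2]
50 [662.3  42.1] [-3.2  7.9]
55 [658.4  49.7] [-3.9  7.6]
60 [653.9  56.9] [-4.5  7.3]
65 [648.8  63.8] [-5.1  6.8]
70 [643.1  70.2] [-5.7  6.4]
75 [636.9  76. ] [-6.2  5.8]
80 [630.1  81.3] [-6.7  5.3]
83 [625.9  84.2] [-4.2  2.9]
86 [621.5  86.8] [-4.4  2.7]
89 [617.   89.3] [-4.5  2.4]
92 [612.4  91.4] [-4.6  2.2]
95 [607.6  93.4] [-4.8  1.9]
98 [602.8  95.1] [-4.8  1.7]
```

Call:
{"method": "arm_command", "body": {
  "rows": [
    {"tx": 0.001,"ty": 0.005,"tz": 0.001,"ax": 0,"ay": 0,"az": 0,"claw": 1},
    {"tx": 0.001,"ty": 0.005,"tz": 0,"ax": 0,"ay": 0,"az": 0,"claw": 1},
    {"tx": 0.001,"ty": 0.005,"tz": 0,"ax": 0,"ay": 0,"az": 0,"claw": 1},
    {"tx": 0.001,"ty": 0.005,"tz": 0,"ax": 0,"ay": 0,"az": 0,"claw": 1},
    {"tx": 0.0034,"ty": 0.0079,"tz": 0,"ax": 0,"ay": 0,"az": 0,"claw": 1}
  ]
}}

```text
time_s: 20.78
ee_pos: [663.9, -37.5, 110.0]
orientation: [-0.311, -3.122, 0.011]
contact_force: [-7.6, -9.0, 5.4]
grip_width: 0.1
gripper_force: 5.1
```

Call:
{"method": "arm_command", "body": {
  "rows": [
    {"tx": 0.0027,"ty": 0.0081,"tz": -0.002,"ax": 0,"ay": 0,"az": 0,"claw": 1},
    {"tx": 0.0019,"ty": 0.0083,"tz": -0.002,"ax": 0,"ay": 0,"az": 0,"claw": 1},
    {"tx": 0.0012,"ty": 0.0085,"tz": 0,"ax": 0,"ay": 0,"az": 0,"claw": 1}
  ]
}}

```text
time_s: 21.15
ee_pos: [670.9, -14.0, 107.2]
orientation: [-0.312, -3.125, 0.013]
contact_force: [-5.5, -10.9, 6.1]
grip_width: 0.1
gripper_force: 5.0
```

Call:
{"method": "arm_command", "body": {
  "rows": [
    {"tx": 0.0005,"ty": 0.0085,"tz": 0,"ax": 0,"ay": 0,"az": 0,"claw": 1},
    {"tx": -0.0003,"ty": 0.0085,"tz": 0,"ax": 0,"ay": 0,"az": 0,"claw": 1},
    {"tx": -0.001,"ty": 0.0085,"tz": 0,"ax": 0,"ay": 0,"az": 0,"claw": 1},
    {"tx": -0.0018,"ty": 0.0084,"tz": 0,"ax": 0,"ay": 0,"az": 0,"claw": 1}
  ]
}}

```text
time_s: 21.65
ee_pos: [668.3, 19.5, 106.1]
orientation: [0.312, 3.126, -0.014]
contact_force: [-2.4, -11.3, 1.8]
grip_width: 0.2
gripper_force: 4.8
```

Call:
{"method": "arm_command", "body": {
  "rows": [
    {"tx": -0.0025,"ty": 0.0082,"tz": 0,"ax": 0,"ay": 0,"az": 0,"claw": 1},
    {"tx": -0.0032,"ty": 0.0079,"tz": 0,"ax": 0,"ay": 0,"az": 0,"claw": 1},
    {"tx": -0.0039,"ty": 0.0076,"tz": 0,"ax": 0,"ay": 0,"az": 0,"claw": 1},
    {"tx": -0.0045,"ty": 0.0073,"tz": 0,"ax": 0,"ay": 0,"az": 0,"claw": 1}
  ]
}}

```text
time_s: 22.15
ee_pos: [655.2, 50.6, 105.8]
orientation: [0.313, 3.123, -0.013]
contact_force: [1.0, -11.1, -0.4]
grip_width: 0.3
gripper_force: 4.6
```

Call:
{"method": "arm_command", "body": {
  "rows": [
    {"tx": -0.0051,"ty": 0.0068,"tz": 0,"ax": 0,"ay": 0,"az": 0,"claw": 1},
    {"tx": -0.0057,"ty": 0.0064,"tz": 0,"ax": 0,"ay": 0,"az": 0,"claw": 1}
  ]
}}

```text
time_s: 22.4
ee_pos: [645.1, 63.7, 105.8]
orientation: [0.312, 3.121, -0.013]
contact_force: [3.7, -11.9, -2.4]
grip_width: 0.0
gripper_force: 4.9
```

```bash
cat > lev.py <<'E'
from h import *
for n in("top","scene"):
    p,d,K,C,i=cap(n);P=cloud(d,K,C);h=cv2.cvtColor(p,cv2.COLOR_RGB2HSV).astype(int)
    m=((h[...,0]<6)|(h[...,0]>174))&(h[...,1]>180)&(h[...,2]>120)&(P[...,2]>105)&(P[...,2]<140)&(P[...,0]>450)&(P[...,0]<720)&(abs(P[...,1])<200)
    if m.sum()<15: print(n,"hidden",m.sum()); continue
    q=P[m][:,:2].astype(np.float32); v=np.linalg.svd(q-q.mean(0),full_matrices=False)[2][0]; g=q.mean(0)-[573,1.7]
    print(n,m.sum(),"dir vs unit x",(np.degrees(np.arctan2(v[1],v[0]))+11.6)%180,"via centre",np.degrees(np.arctan2(g[1],g[0]))+11.6,cv2.minAreaRect(q))
E
python3 lev.py
```

```text
top 45 dir vs unit x 61.796715 via centre 66.77107343191483 ((605.01611328125, 47.526611328125), (29.765132904052734, 19.677095413208008), 53.634029388427734)
scene hidden 11
```

Call:
{"method": "arm_command", "body": {
  "rows": [
    {"tx": -0.0031,"ty": 0.003,"tz": 0,"ax": 0,"ay": 0,"az": 0,"claw": 1},
    {"tx": -0.0031,"ty": 0.0028,"tz": 0,"ax": 0,"ay": 0,"az": 0,"claw": 1}
  ]
}}

```text
time_s: 22.75
ee_pos: [639.2, 69.9, 105.8]
orientation: [0.312, 3.12, -0.011]
contact_force: [4.3, -9.5, -3.3]
grip_width: -0.1
gripper_force: 4.6
```

Call:
{"method": "arm_command", "body": {
  "rows": [
    {"tx": -0.0033,"ty": 0.0026,"tz": 0,"ax": 0,"ay": 0,"az": 0,"claw": 1},
    {"tx": -0.0034,"ty": 0.0024,"tz": 0,"ax": 0,"ay": 0,"az": 0,"claw": 1}
  ]
}}

```text
time_s: 23.0
ee_pos: [632.9, 75.0, 105.8]
orientation: [0.312, 3.119, -0.011]
contact_force: [5.4, -10.1, -2.9]
grip_width: -0.1
gripper_force: 4.6
```

Call:
{"method": "arm_command", "body": {
  "rows": [
    {"tx": -0.0021,"ty": 0.0015,"tz": 0,"ax": 0,"ay": 0,"az": 0,"claw": 1},
    {"tx": -0.0021,"ty": 0.0014,"tz": 0,"ax": 0,"ay": 0,"az": 0,"claw": 1}
  ]
}}

```text
time_s: 23.25
ee_pos: [628.9, 78.2, 105.9]
orientation: [0.312, 3.118, -0.009]
contact_force: [5.9, -8.7, -4.2]
grip_width: 0.3
gripper_force: 4.4
```

Call:
{"method": "arm_command", "body": {
  "rows": [
    {"tx": -0.0022,"ty": 0.0013,"tz": 0,"ax": 0,"ay": 0,"az": 0,"claw": 1},
    {"tx": -0.0022,"ty": 0.0013,"tz": 0,"ax": 0,"ay": 0,"az": 0,"claw": 1}
  ]
}}

```text
time_s: 23.5
ee_pos: [624.6, 80.9, 105.9]
orientation: [0.312, 3.118, -0.009]
contact_force: [6.5, -9.5, -3.3]
grip_width: 0.1
gripper_force: 4.4
```

Call:
{"method": "arm_command", "body": {
  "rows": [
    {"tx": -0.0022,"ty": 0.0012,"tz": 0,"ax": 0,"ay": 0,"az": 0,"claw": 1},
    {"tx": -0.0023,"ty": 0.0012,"tz": 0,"ax": 0,"ay": 0,"az": 0,"claw": 1}
  ]
}}

```text
time_s: 23.75
ee_pos: [620.4, 83.5, 106.0]
orientation: [0.312, 3.117, -0.008]
contact_force: [6.0, -9.2, -3.3]
grip_width: 0.3
gripper_force: 4.4
```

Call:
{"method": "arm_command", "body": {
  "rows": [
    {"tx": -0.0023,"ty": 0.0011,"tz": 0,"ax": 0,"ay": 0,"az": 0,"claw": 1},
    {"tx": -0.0023,"ty": 0.0011,"tz": 0,"ax": 0,"ay": 0,"az": 0,"claw": 1}
  ]
}}

```text
time_s: 24.0
ee_pos: [616.0, 86.0, 106.2]
orientation: [0.313, 3.117, -0.008]
contact_force: [6.5, -8.3, -3.7]
grip_width: 0.1
gripper_force: 4.4
```

Call:
{"method": "arm_command", "body": {
  "rows": [
    {"tx": -0.0023,"ty": 0.001,"tz": 0,"ax": 0,"ay": 0,"az": 0,"claw": 1},
    {"tx": -0.0024,"ty": 0.001,"tz": 0,"ax": 0,"ay": 0,"az": 0,"claw": 1}
  ]
}}

```text
time_s: 24.25
ee_pos: [611.7, 88.0, 106.3]
orientation: [0.312, 3.116, -0.007]
contact_force: [7.4, -8.7, -4.2]
grip_width: -0.1
gripper_force: 4.7
```

Call:
{"method": "arm_command", "body": {
  "rows": [
    {"tx": -0.0024,"ty": 0.0009,"tz": 0,"ax": 0,"ay": 0,"az": 0,"claw": 1}
  ]
}}

```text
time_s: 24.38
ee_pos: [609.4, 88.8, 106.4]
orientation: [0.311, 3.115, -0.008]
contact_force: [7.8, -8.3, -4.0]
grip_width: 0.1
gripper_force: 4.8
```

Call:
{"method": "arm_command", "body": {
  "rows": [
    {"tx": -0.0024,"ty": 0.0008,"tz": 0,"ax": 0,"ay": 0,"az": 0,"claw": 1}
  ]
}}

```text
time_s: 24.5
ee_pos: [609.2, 88.9, 106.6]
orientation: [0.31, 3.108, -0.009]
contact_force: [17.4, -10.7, -10.7]
grip_width: -0.1
gripper_force: 9.2
```

```bash
python3 lev.py
```

```text
top 41 dir vs unit x 132.07982 via centre 93.8744455198254 ((580.183349609375, 53.2374382019043), (21.707412719726562, 20.072166442871094), 78.3628921508789)
scene hidden 1
```

Call:
{"method": "arm_command", "body": {
  "rows": [
    {"tx": -0.001,"ty": 0,"tz": 0,"ax": 0,"ay": 0,"az": 0,"claw": 1},
    {"tx": 0,"ty": 0,"tz": 0,"ax": 0,"ay": 0,"az": 0,"claw": 1}
  ]
}}

```text
time_s: 24.85
ee_pos: [609.2, 88.9, 106.6]
orientation: [0.311, 3.106, -0.008]
contact_force: [16.5, -9.4, -10.5]
grip_width: -0.1
gripper_force: 8.9
```

Call:
{"method": "arm_command", "body": {
  "rows": [
    {"tx": 0.008,"ty": 0,"tz": 0,"ax": 0,"ay": 0,"az": 0,"claw": 1},
    {"tx": 0.015,"ty": -0.003,"tz": 0,"ax": 0,"ay": 0,"az": 0,"claw": 1},
    {"tx": 0.01,"ty": 0,"tz": 0.03,"ax": 0,"ay": 0,"az": 0,"claw": 1},
    {"tx": 0.0,"ty": 0,"tz": 0.06,"ax": 0,"ay": 0,"az": 0,"claw": 1},
    {"tx": 0.0,"ty": 0.02,"tz": 0.05,"ax": 0,"ay": 0,"az": 0,"claw": 1},
    {"tx": -0.03,"ty": 0.05,"tz": 0,"ax": 0,"ay": 0,"az": 0,"claw": 1},
    {"tx": -0.03,"ty": 0.05,"tz": 0,"ax": 0,"ay": 0,"az": 0,"claw": 1},
    {"tx": -0.03,"ty": 0.05,"tz": 0,"ax": 0,"ay": 0,"az": 0,"claw": 1}
  ]
}}

```text
time_s: 25.85
ee_pos: [544.5, 261.2, 245.6]
orientation: [-0.315, -3.126, -0.001]
contact_force: [1.3, 0.9, 0.1]
grip_width: -0.1
gripper_force: 0.0
```

Call:
{"method": "arm_command", "body": {
  "rows": [
    {"tx": -0.03,"ty": 0.05,"tz": 0,"ax": 0,"ay": 0,"az": 0,"claw": 1},
    {"tx": -0.03,"ty": 0.05,"tz": 0,"ax": 0,"ay": 0,"az": 0,"claw": 1},
    {"tx": 0,"ty": 0.05,"tz": 0,"ax": 0,"ay": 0,"az": 0,"claw": 1},
    {"tx": 0,"ty": 0.05,"tz": 0,"ax": 0,"ay": 0,"az": 0,"claw": 1},
    {"tx": 0,"ty": 0,"tz": 0,"ax": 0,"ay": 0,"az": 0,"claw": 1},
    {"tx": 0,"ty": 0,"tz": 0,"ax": 0,"ay": 0,"az": 0,"claw": 1}
  ]
}}

```text
time_s: 26.6
ee_pos: [485.2, 459.5, 244.9]
orientation: [-0.314, -3.125, 0.002]
contact_force: [-0.4, -0.5, 0.2]
grip_width: -0.5
gripper_force: 0.0
```

```bash
python3 lev.py; python3 edge.py b
```

```text
top 200 dir vs unit x 92.81069 via centre 92.99215419447887 ((585.6281127929688, 83.594970703125), (82.50824737548828, 20.06120491027832), 80.68231964111328)
scene 265 dir vs unit x 92.73849 via centre 90.91728951356966 ((588.5507202148438, 84.8626480102539), (82.48960876464844, 20.917091369628906), 80.34916687011719)
top -x 30 slope [-4.80000e-03 -4.89613e+01] res 0.7042290512825182
top -y 16 slope [ 1.02000e-02 -8.73688e+01] res 0.9626991743431468
scene -x 30 slope [-8.90000e-03 -4.43467e+01] res 2.049672800663568
scene -y 16 slope [-2.17000e-02 -8.59681e+01] res 1.553449431274689
[485.77257568 458.37054448 245.53981922] [-0.40276348 -0.44118491  0.29223928] [ 6.04754156e-01  2.60855265e-01  1.58161827e+00 -6.64908973e-05
  1.29911437e+00 -7.63784903e-01]
```

View pics/top_b.png

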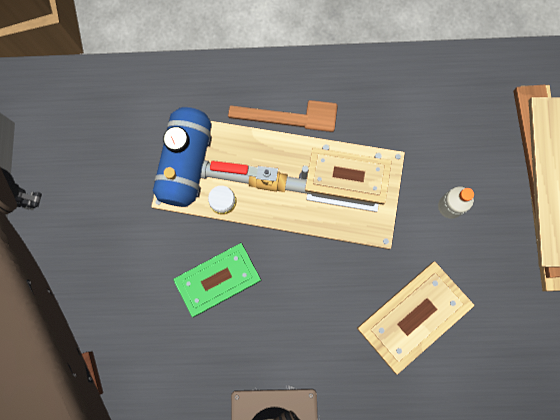

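Top view: the lever's red grip, centred at (229,167), lies along the pipe. The blank at (348,174) sits square against its pins. The bottle, push stick and wax tin haven't moved, so I'm handing in.

```bash
python3 -c "
from workcell import r
print(r.close_job())"
```

```text
the job is handed in; nothing more can be done
None
```

I handed the job in at about 27 s: the blank sits square against all three pins, the lever is at its open hard stop (about 93°), and the glue bottle, push stick and wax tin were not disturbed; no verdict came back.

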